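# Pull-check the anchor posts of a biaxial tester and index its load arm out and in

### The arm

A 7-joint arm with a two-finger parallel gripper is mounted at the origin on the work surface. World frame = base frame: x ahead of the robot, y to its left, z up, the work surface at z = 0. Lengths are in m, angles in rad, forces in N, time in s.
With the tool pointing down it reaches from about 0.4 to 0.85 m from the base axis. Payload 4.4 kg.
Tool frame: the origin (TCP) lies midway between the tips of the shut fingers; the grasp point (between the pads) lies 19 mm behind it; z points along the fingers, y is the direction in which the jaws open and shut (so a half turn about z gives the same grasp; the last joint's range is limited). The gripper opens to 94 mm and grips with 3 to 60 N. Pads are 16 mm wide; open, the fingers measure 119 mm over their backs; the gripper's body (75 mm by 177 mm) begins 78 mm behind the grasp point.
Start: joints at [1.05, 0.628, 0.038, 1.517, -0.027, 0.996, -0.02], TCP at [0.286, -0.584, 0.205] pointing down, gripper open.
Joint ranges: [-3.06, 3.06], [-0.37, 2.12], [-1.25, 1.32], [0.18, 2.47], [-1.1, 4.24], [0.23, 1.98], [-2.94, 2.94]. Speed limits (rad/s): [2.57, 2.57, 3.14, 3.14, 3.14, 3.14, 3.14].

### API

Orientations are given as [roll, pitch, yaw] about the fixed x, y, z axes, in that order (R = Rz(yaw) Ry(pitch) Rx(roll)).
In Python, from rig import manip, optics, job gives the robot as it stands.
- The arm moves only by the tool play_rows, never from a script. Its argument "commands" is a list of rows, each a list of 4 numbers: the shift along the tool's x, y, z in m, then the turn about the tool's z in rad. In form: [[dx, dy, dz, yaw], ...]. A call has 1 to 20 rows; each row shifts and turns the pose as measured when the row begins, along the tool's axes as they then stand; what a row does not reach is not made up. A row lasts 1/10 s, in which the tool goes at most 50 mm and 8.59 degrees, less where a joint would pass 70% of its speed; a pose out of reach is approached as far as the arm can. A call is refused whole if a number of a shift passes 0.05 or a number of a turn 0.15, either way. A call with a gripper value outside its range is refused whole. "gripper" is the opening, from 0 (shut) to 1 (fully open), set as the call begins (left out, the last holds). The fingers move at their own pace and stop on an object; "newtons" is the grip in N (left out, the last holds). Time passes only in rows, so rows that do not move let the fingers close. It gives the time, the measured TCP pose, the force and the opening at its end, in the units of the state.
- manip.get_obs(): the state, without advancing time (a new reading comes with each control period).
- optics.camera(name): name is "side" or "top"; returns a dict with "color" (400x640x3 uint8, blue, green, red), "fx", "fy", "cx", "cy" (pixels), "position" and "attitude" of the camera in the world. Camera axes: x right, y up, looking along -z (the intrinsics and any distortion apply to the point x, -y, -z); pixel columns grow to the right and rows downward; lengths in m; the calibration is good to about 2 mm. A picture is of the moment at which its call begins. There is no depth.
- job.sign_off(): hands the job in, once; it reports no verdict.
The state is a dict: "time": time; "joints": joint angles; "joint_velocities": joint speeds; "joint_torque": joint torques, N m; "tcp_pos": TCP position; "eef_rot": TCP orientation; "wrist_force": force on the tool from outside, world axes, zero at the start; "wrist_torque": the same for the moment, N m; "finger_gap": opening from 0.0 (shut) to 1.0 (fully open).
Only numpy, scipy, OpenCV 4.12 (cv2) and the standard library are available. Lean on these libraries where they do the work, as an engineer would, in place of code of your own. Each camera call takes 0.05 s, during which the arm holds its last target. There are 200 camera calls.

### The job

Make the biaxial tester ready for a run. First pull up the black plunger knob on the load arm's carriage, draw the carriage back to the outermost hole and let the plunger drop fully home; then, with the arm backed off, tug every steel anchor post in the white cross straight up with about 12 newtons to prove that its collet holds it, leaving those that hold in place and putting any that comes out into the steel reject tray. When every post has been checked, bring the carriage in again to the innermost hole, plunger fully home, and leave the other things on the machine and bench where they are.

Things in the scene. Friction and masses are not known exactly. Their poses are not given: they have to be found in the camera images.
- rig: The fixed tester: a white plastic cross (four arms 90 mm wide, reaching 147 mm from the centre, top 65 mm above the table) on a black plinth and a beige deck (top 20 mm up). Origin: on the table under the cross's centre; z up; +y runs along the arm with the open channel towards the load arm's carriage. The other three arms each have two post sockets, 55 and 115 mm from the centre.
- well (a point): Centre of the cross, level with its white top; axes as the tester's. Sockets: 17 mm square holes 25 mm deep. Round about: carriage and slide rail on +y, up to 110 mm high; behind them, beyond y 375 mm, a housing 105 mm high; from x +180 mm a housing 82 mm high that bears two small black lamps up to 190 mm high (x 190 to 320, y 90 to 210 mm); a 40 mm high one from x -177 mm.
- post_a: Steel anchor post, one of up to six alike, upright in a socket; 80 mm long, 90 g: square foot 15.6 mm wide reaching 20 mm below (in the socket), square flange 30 x 30 x 5 mm (square to the tester), neck 18 mm across up to 36 mm, round head 26 mm across from 36 to 60 mm. Origin: centre of the flange's underside, level with the white top when seated; z up to the head. None if absent.
- post_b: Another post like post_a. All posts: one that its collet holds does not stir below about 8.5 N of upward pull, then draws up 1.7 mm for each further newton (12 N: 5 to 6 mm proud) and stays there, locked, when let go; above 14 N it is overpulled. One that its collet does not hold lifts out with no more than its weight. Only a tug tells which. None if absent.
- post_c: Another post like post_a and post_b (read there): to look at the same in every way; it may hold or come out. None if absent.
- post_d: Another post like post_a and post_b (read there): to look at the same in every way; it may hold or come out. None if absent.
- post_e: Another post like post_a and post_b (read there): to look at the same in every way; it may hold or come out. None if absent.
- post_f: Another post like post_a and post_b (read there): to look at the same in every way; it may hold or come out. None if absent.
- tray: The reject tray: a loose, open steel tray, 210 x 150 mm outside, 35 mm high, walls and floor 4 mm thick, 0.6 kg, to the robot's right. Origin: centre of its underside; x along its length, z up.
- carriage (a joint): Travel of the load arm's aluminium carriage along its rail towards the cross (the tester's -y), m: 0 at the outermost of three index holes, 0.040 at the middle one, 0.080 at the innermost, where it starts; stops at -0.003 and 0.084. It slides with about 2 N once the plunger is pulled; play in a hole 1.5 mm each way. Its flat steel load bar runs into the cross's channel.
- plunger (a joint): Lift of the carriage's spring plunger, m: 0 fully home in a hole, about 0.010 with its tip riding on the bar between holes, 0.018 pulled right up. Its spring holds it down with about 4 N when home, 8 N when lifted 14 mm. It must be lifted more than 10 mm for the carriage to slide; let go over a hole, it drops in.
- knob (a point): Middle of the plunger's black cylindrical pull knob, 28 mm across, 24 mm tall, axis upright, 98 mm above the table when home; it is on the carriage's robot side and rides with it. Axes as the tester's (+y away from the cross). The carriage block beside it (its near face 25 mm off in +x) rises to 79 mm; along y the knob stands free.
- inner_hole (a point): Mouth of the innermost of the three 12 mm holes in the aluminium index bar, 50 mm above the table: the one nearest the cross, where the plunger starts and must end. The knob's middle then stands 48 mm above it. Axes as the tester's; the middle and outermost holes lie 40 and 80 mm along its +y.
- forceps: Dark steel forceps 135 mm long lying on the deck, to be left alone. Origin: underside centre.
- black_bar: Black bar 80 x 20 x 20 mm lying on the deck, to be left alone. Origin: underside centre.
- dish: Covered petri dish 66 mm across, 15 mm high, on the deck, to be left alone. Origin: underside centre.
- hex_driver: Hex driver 160 mm long with a black handle, lying on the housing behind the carriage, to be left alone. Origin: near its middle, underside.
- bottle: White plastic bottle 64 mm across, 150 mm high, to be left alone. Origin: underside centre.
- jar: Amber jar 60 mm across, 75 mm high, to be left alone. Origin: underside centre.
- scale_weight: Brass weight 40 mm across, 64 mm high, on the far housing, to be left alone. Origin: underside centre.
Not all that is in view belongs to the job. Leave any blue look-alike of the post_a alone.

How it is judged:
On the way, in this order (a step that is already met when the one before it is completed fails the run):
1. the carriage stands at the outermost hole with the plunger home (value of joint carriage between -0.003 and 0.003 m and value of joint plunger below 0.002 m), for 0.2 s.
2. with the carriage still there, every post that holds has been drawn 2 to 9 mm up by its tug (10 to 14 N) and every post that comes out lies in the tray (all of step 1 and ((z of post_a in the frame of rig between 0.067 and 0.074 m and angle between post_a's own z axis and vertical below 0.15 rad and horizontal distance between post_a and well below 0.125 m) or (x of post_a in the frame of tray between -0.1 and 0.1 m and y of post_a in the frame of tray between -0.07 and 0.07 m and z of post_a in the frame of tray between 0 and 0.06 m and linear speed of post_a below 0.05 m/s)) and ((z of post_b in the frame of rig between 0.067 and 0.074 m and angle between post_b's own z axis and vertical below 0.15 rad and horizontal distance between post_b and well below 0.125 m) or (x of post_b in the frame of tray between -0.1 and 0.1 m and y of post_b in the frame of tray between -0.07 and 0.07 m and z of post_b in the frame of tray between 0 and 0.06 m and linear speed of post_b below 0.05 m/s)) and ((z of post_c in the frame of rig between 0.067 and 0.074 m and angle between post_c's own z axis and vertical below 0.15 rad and horizontal distance between post_c and well below 0.125 m) or (x of post_c in the frame of tray between -0.1 and 0.1 m and y of post_c in the frame of tray between -0.07 and 0.07 m and z of post_c in the frame of tray between 0 and 0.06 m and linear speed of post_c below 0.05 m/s)) and ((z of post_d in the frame of rig between 0.067 and 0.074 m and angle between post_d's own z axis and vertical below 0.15 rad and horizontal distance between post_d and well below 0.125 m) or (x of post_d in the frame of tray between -0.1 and 0.1 m and y of post_d in the frame of tray between -0.07 and 0.07 m and z of post_d in the frame of tray between 0 and 0.06 m and linear speed of post_d below 0.05 m/s)) and ((z of post_e in the frame of rig between 0.067 and 0.074 m and angle between post_e's own z axis and vertical below 0.15 rad and horizontal distance between post_e and well below 0.125 m) or (x of post_e in the frame of tray between -0.1 and 0.1 m and y of post_e in the frame of tray between -0.07 and 0.07 m and z of post_e in the frame of tray between 0 and 0.06 m and linear speed of post_e below 0.05 m/s)) and ((z of post_f in the frame of rig between 0.067 and 0.074 m and angle between post_f's own z axis and vertical below 0.15 rad and horizontal distance between post_f and well below 0.125 m) or (x of post_f in the frame of tray between -0.1 and 0.1 m and y of post_f in the frame of tray between -0.07 and 0.07 m and z of post_f in the frame of tray between 0 and 0.06 m and linear speed of post_f below 0.05 m/s))), for 0.2 s.
3. then the carriage stands at the innermost hole with the plunger home (value of joint carriage between 0.077 and 0.083 m and value of joint plunger below 0.002 m), for 0.2 s.
At the end, for the whole second after the job is handed in: Each post that holds stands 2 to 9 mm proud of full seating (a tug of 10 to 14 N), upright in its socket; each post that came out rests with its flange inside the tray's walls; the carriage is again within 3 mm of the innermost hole with the plunger within 2 mm of home (all of step 3 and ((z of post_a in the frame of rig between 0.067 and 0.074 m and angle between post_a's own z axis and vertical below 0.15 rad and horizontal distance between post_a and well below 0.125 m) or (x of post_a in the frame of tray between -0.1 and 0.1 m and y of post_a in the frame of tray between -0.07 and 0.07 m and z of post_a in the frame of tray between 0 and 0.06 m and linear speed of post_a below 0.05 m/s)) and ((z of post_b in the frame of rig between 0.067 and 0.074 m and angle between post_b's own z axis and vertical below 0.15 rad and horizontal distance between post_b and well below 0.125 m) or (x of post_b in the frame of tray between -0.1 and 0.1 m and y of post_b in the frame of tray between -0.07 and 0.07 m and z of post_b in the frame of tray between 0 and 0.06 m and linear speed of post_b below 0.05 m/s)) and ((z of post_c in the frame of rig between 0.067 and 0.074 m and angle between post_c's own z axis and vertical below 0.15 rad and horizontal distance between post_c and well below 0.125 m) or (x of post_c in the frame of tray between -0.1 and 0.1 m and y of post_c in the frame of tray between -0.07 and 0.07 m and z of post_c in the frame of tray between 0 and 0.06 m and linear speed of post_c below 0.05 m/s)) and ((z of post_d in the frame of rig between 0.067 and 0.074 m and angle between post_d's own z axis and vertical below 0.15 rad and horizontal distance between post_d and well below 0.125 m) or (x of post_d in the frame of tray between -0.1 and 0.1 m and y of post_d in the frame of tray between -0.07 and 0.07 m and z of post_d in the frame of tray between 0 and 0.06 m and linear speed of post_d below 0.05 m/s)) and ((z of post_e in the frame of rig between 0.067 and 0.074 m and angle between post_e's own z axis and vertical below 0.15 rad and horizontal distance between post_e and well below 0.125 m) or (x of post_e in the frame of tray between -0.1 and 0.1 m and y of post_e in the frame of tray between -0.07 and 0.07 m and z of post_e in the frame of tray between 0 and 0.06 m and linear speed of post_e below 0.05 m/s)) and ((z of post_f in the frame of rig between 0.067 and 0.074 m and angle between post_f's own z axis and vertical below 0.15 rad and horizontal distance between post_f and well below 0.125 m) or (x of post_f in the frame of tray between -0.1 and 0.1 m and y of post_f in the frame of tray between -0.07 and 0.07 m and z of post_f in the frame of tray between 0 and 0.06 m and linear speed of post_f below 0.05 m/s))); the robot touches nothing.
It fails at once if one of the other things is shifted more than 40 mm (distance of any of forceps, black_bar, dish, hex_driver, bottle, jar, scale_weight from where it was at the start of the episode above 0.04 m).
Of post_a, post_b, post_c, post_d, post_e, post_f only 4 to 6 are there at a start; the rules pass over those that are not, and their reading is None.
At some moment in a run one of tray may be knocked a few centimetres aside while the robot is not near it.
Once in a run the grip may slacken for a moment while it holds something.
It also fails if it takes over 210 s, if anything falls off the work surface, if the arm or the gripper's body presses on something with over 40 N, if the wrist force passes 120 N, or if a joint passes its speed limit or range.

## Working session

There is one attempt and no reset: what is moved stays moved. The work goes in short steps, Python scripts to look and compute and a tool call to move; the robot and the scene stay as the last step left them, time stands still between calls to the robot, and variables do not carry over. Pictures are saved under pics/ and viewed, about 12 in all and at most 16, crops included, and the job is handed in when it is done.

Besides the shell and the picture viewer there is one more tool, called after "Call:" as name([rows], argument=value, ...), one row to a line, values as JSON. play_rows: Moves the arm, as the interface text tells. Its arguments: {"type":"object","properties":{"commands":{"type":"array"},"gripper":{"type":"number"},"newtons":{"type":"number"}},"required":["commands"]}

```bash
mkdir -p pics; ls; python3 - <<'E'
from rig import manip, optics, job
import cv2
print(manip.get_obs())
for n in("top","side"):
    c=optics.camera(n); cv2.imwrite(f"pics/{n}0.png",c["color"]); print({k:v for k,v in c.items() if k!="color"})
E
```

```text
pics
{'time': 0.0, 'joints': array([ 1.05020466,  0.62933839,  0.03842558,  1.5183477 , -0.02701467,
        0.9962777 , -0.02001847]), 'joint_velocities': array([ 5.32654085e-04,  9.04698802e-04,  2.64934331e-04, -2.47853554e-03,
       -8.75545641e-06,  7.87261572e-04,  7.86564163e-04]), 'joint_torque': array([ 6.70007430e-04, -5.49717236e+01,  1.14365816e+00, -1.86629677e+01,
       -5.23144018e-02,  2.36920256e-02,  1.52001530e-04]), 'tcp_pos': array([ 0.28528057, -0.58332232,  0.20456532]), 'eef_rot': array([-3.13973877e+00,  1.64364225e-06,  4.54778925e-01]), 'wrist_force': array([-0.25868084, -0.4211145 ,  0.33093272]), 'wrist_torque': array([ 0.05328371, -0.00484997,  0.01075698]), 'finger_gap': 1.001593929881803}
{'fx': 436.2812143196758, 'fy': 436.2812143196758, 'cx': 320.89498198178137, 'cy': 203.31827250883742, 'position': array([0.3915871 , 0.06674568, 1.35010748]), 'attitude': array([ 0.11564679, -0.0019428 , -1.59054234])}
{'fx': 457.9677253935291, 'fy': 457.9677253935291, 'cx': 323.68372708559565, 'cy': 201.60412573730994, 'position': array([0.01117213, 0.74969185, 0.9325452 ]), 'attitude': array([ 0.82085182,  0.01069442, -2.4862892 ])}
```

View pics/top0.png

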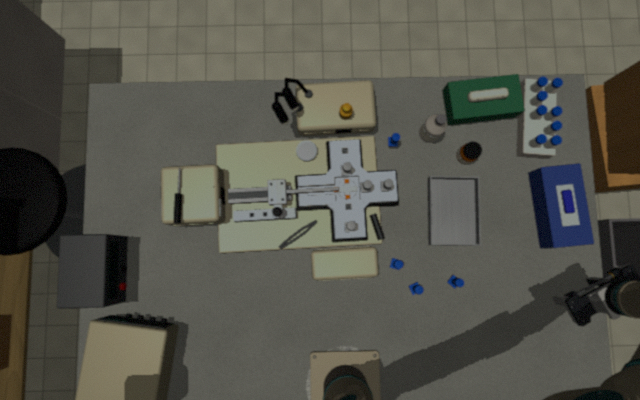

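View pics/side0.png

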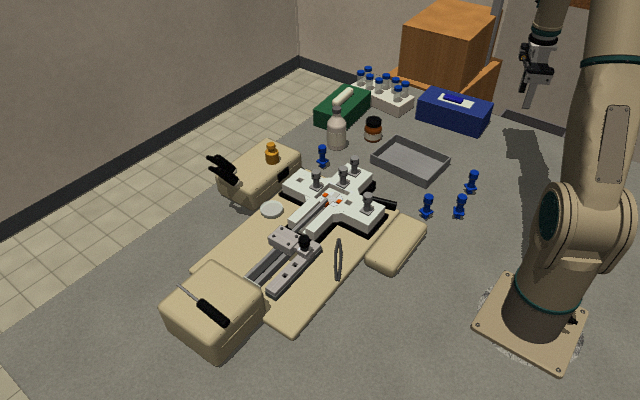

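The top picture shows the cross around (348,188) with posts at (347,168), (367,185), (388,185) and (351,226). The knob is at (277,212) and the tray at (453,211). The blue look-alikes stand at (394,140), (397,264), (417,288) and (456,282). The side view agrees on four steel posts. Next I'll look at close crops.

```bash
cat > h.py <<'E'
from rig import manip, optics, job
import cv2, numpy as np
from scipy.spatial.transform import Rotation as R
def rot(c): return R.from_euler('xyz',c["attitude"])
def proj(c,P):
    p=rot(c).inv().apply(np.atleast_2d(P)-c["position"])
    return np.c_[c["cx"]+c["fx"]*p[:,0]/-p[:,2], c["cy"]-c["fy"]*p[:,1]/-p[:,2]]
def ray(c,u,v,z):
    d=rot(c).apply([(u-c["cx"])/c["fx"],-(v-c["cy"])/c["fy"],-1.])
    return c["position"]+d*(z-c["position"][2])/d[2]
def rigpts(x,y,yaw,P): return R.from_euler('z',yaw).apply(np.atleast_2d(P))+[x,y,0]
def crop(im,x0,y0,x1,y1,k,fn):
    o=cv2.resize(im[y0:y1,x0:x1],None,fx=k,fy=k,interpolation=cv2.INTER_CUBIC)
    o=np.clip(255*(o/255.)**.7,0,255).astype('uint8'); cv2.imwrite(fn,o); return o
E
python3 - <<'E'
from h import *
t=optics.camera("top"); s=optics.camera("side")
for u,v,z in((347,188,.065),(397,187,.065),(277,212,.11),(453,211,.035)): print(ray(t,u,v,z))
a=crop(t["color"],220,130,420,260,4,"pics/a.png")
crop(s["color"],230,140,430,290,4,"pics/b.png")
E
```

```text
[ 0.58519038 -0.01732841  0.065     ]
[ 0.58530335 -0.16636675  0.065     ]
[0.51307161 0.18725569 0.11      ]
[ 0.51303375 -0.33859562  0.035     ]
```

View pics/a.png

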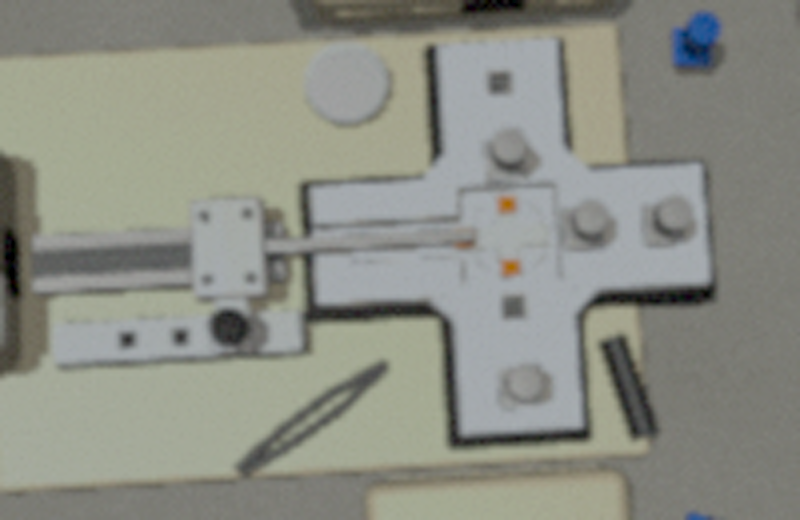

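View pics/b.png

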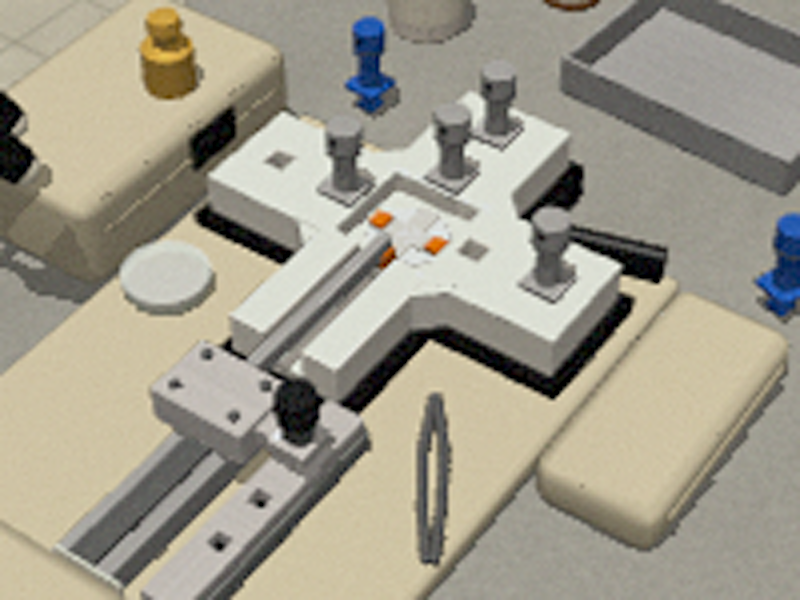

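Close crops: steel posts stand at sockets +x55, -y55, -y115 and -x115. Sockets +x115 and -x55 are empty, and the blue ones are look-alikes standing on the table. The knob is black, at crop (232,327) in the top view. Next: fit the rig pose from the corners in both views.

```bash
python3 - <<'E'
from h import *
from scipy.optimize import least_squares
t=optics.camera("top"); s=optics.camera("side")
q=lambda L,x0,y0:(np.array(L)+.5)/4-.5+[x0,y0]
ct=q([(430,42),(560,38),(703,160),(712,287),(452,432),(588,428),(304,185),(312,305)],220,130)
cs=q([(288,113),(210,178),(570,135),(232,320),(338,366),(622,265),(553,342)],230,140)
z=.065
Pt=np.array([(.147,.045,z),(.147,-.045,z),(.045,-.147,z),(-.045,-.147,z),(-.147,.045,z),(-.147,-.045,z),(.045,.147,z),(-.045,.147,z)])
Ps=np.array([(.147,-.045,z),(.147,.045,z),(-.045,-.147,z),(.045,.147,z),(-.045,.147,z),(-.147,-.045,z),(-.147,.045,z)])
ft=lambda p:(proj(t,rigpts(*p,Pt))-ct); fs=lambda p:(proj(s,rigpts(*p,Ps))-cs)
for nm,f in(("top",lambda p:ft(p).ravel()),("side",lambda p:fs(p).ravel()),("both",lambda p:np.r_[ft(p).ravel(),fs(p).ravel()])):
    r=least_squares(f,[.585,-.017,0]); print(nm,r.x.round(4),np.abs(r.fun).mean().round(2),np.abs(r.fun).max().round(2))
p=r.x; print(ft(p).round(1).tolist(),fs(p).round(1).tolist())
# post heads z=.125 top-face, knob top z .110
ht=q([(508,147),(592,219),(673,216),(524,382)],220,130)
S=[(.055,0),(0,-.055),(0,-.115),(-.115,0)]
for h,(a,b) in zip(ht,S): print(ray(t,*h,.125).round(4), rigpts(*p,[a,b,0])[0].round(4))
kt=ray(t,*q([(230,326)],220,130)[0],.11); print("knob",kt, R.from_euler('z',-p[2]).apply(kt-[p[0],p[1],0]))
# knob in side: top center 
ks=ray(s,*q([(297,388)],230,140)[0],.11); print("knob side",ks)
hs=q([(344,127),(452,113),(498,70),(552,220)],230,140)
for h in hs: print(ray(s,*h,.125).round(4))
# tray corners from top: 
o=crop(t["color"],415,165,495,255,6,"pics/tr.png")
E
```

```text
top [ 0.5854 -0.0159  0.0348] 0.78 1.75
side [ 0.5847 -0.0208  0.0364] 0.52 1.29
both [ 0.5847 -0.0179  0.0363] 0.74 2.43
[[2.1, 0.7], [-0.6, 0.1], [-0.1, 1.0], [-0.1, -1.0], [2.4, 0.8], [-1.0, 0.1], [1.5, 0.1], [1.0, 0.0]] [[-1.6, 0.3], [-1.0, 0.1], [0.1, 0.2], [-1.2, -0.7], [-0.6, 1.9], [-0.1, 0.7], [-0.0, 0.9]]
[ 0.6386 -0.014   0.125 ] [ 0.6397 -0.0159  0.    ]
[ 0.5854 -0.0723  0.125 ] [ 0.5867 -0.0728  0.    ]
[ 0.5865 -0.1299  0.125 ] [ 0.5889 -0.1328  0.    ]
[ 0.4705 -0.0208  0.125 ] [ 0.4698 -0.0221  0.    ]
knob [0.5155739  0.18687852 0.11      ] [-0.06163449  0.20713672  0.11      ]
knob side [0.51861325 0.18313333 0.11      ]
[ 0.6396 -0.0169  0.125 ]
[ 0.5885 -0.0745  0.125 ]
[ 0.5908 -0.1344  0.125 ]
[ 0.4704 -0.023   0.125 ]
```

View pics/tr.png

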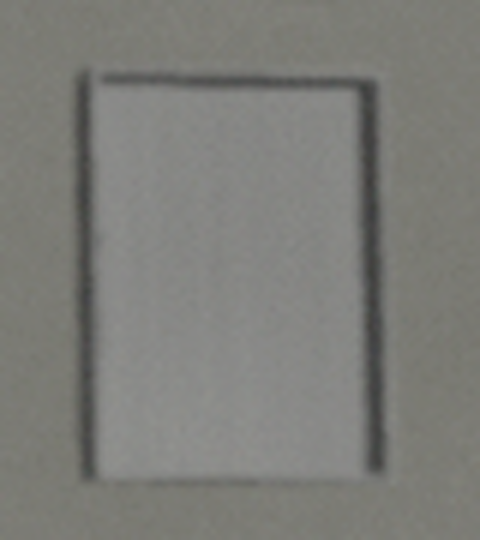

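Rig pose is about (0.585, -0.0175), yaw 0.036; the knob is at about (0.517, 0.185) and the tray centre at about (0.513, -0.339), long side along world x. The two views agree to about 2 mm. Now moving.

Call:
play_rows([
  [0,0,-0.015,0.14],
  [0,0,-0.015,0.14],
  [0,0,0,0.14],
  [0.015,-0.044,0,0],
  [0.015,-0.044,0,0],
  [0.015,-0.044,0,0],
  [0.015,-0.044,0,0],
  [0.015,-0.044,0,0],
  [0.015,-0.044,0,0],
  [0.015,-0.044,0,0],
  [0.015,-0.044,0,0],
  [0.015,-0.044,0,0],
  [0.015,-0.044,0,0],
  [0.015,-0.044,0,0],
  [0.015,-0.044,0,0],
  [0.015,-0.044,0,0],
  [0.015,-0.044,0,0],
  [0.015,-0.044,0,0],
], gripper=0.55, newtons=30)

```text
time: 2.1
tcp_pos: [0.5074, 0.0967, 0.2351]
eef_rot: [3.137, -0.005, 0.003]
wrist_force: [1.1, -1.0, -0.0]
finger_gap: 0.549
```

```bash
cat > to.py <<'E'
import sys; from h import *
def to(x,y,zg,yaw=.036):  # grasp point height zg; prints tool-axis shift
    o=manip.get_obs(); Rt=R.from_euler('xyz',o["eef_rot"])
    d=Rt.inv().apply(np.array([x,y,zg-.019])-o["tcp_pos"])
    print("t",round(o["time"],2),"tcp",o["tcp_pos"].round(4),"rpy",o["eef_rot"].round(3),"shift",d.round(4),"turn",round(o["eef_rot"][2]-yaw,3),"F",o["wrist_force"].round(2),"gap",round(o["finger_gap"],3))
if len(sys.argv)>3: to(*map(float,sys.argv[1:]))
E
python3 to.py .517 .185 .098
```

```text
t 2.1 tcp [0.5074 0.0967 0.2351] rpy [ 3.137e+00 -5.000e-03  3.000e-03] shift [ 0.009  -0.089   0.1557] turn -0.033 F [ 1.1  -0.98 -0.03] gap 0.549
```

Call:
play_rows([
  [0.005,-0.045,0.03,-0.033],
  [0.004,-0.04,0.03,0],
  [0,-0.004,0.03,0],
  [0,0,0.02,0],
  [0,0,0,0],
])

```text
time: 2.6
tcp_pos: [0.5177, 0.1945, 0.1266]
eef_rot: [-3.14, -0.013, 0.051]
wrist_force: [0.6, -0.2, -0.4]
finger_gap: 0.55
```

```bash
python3 to.py .517 .185 .098; python3 - <<'E'
from h import *
t=optics.camera("top"); s=optics.camera("side")
a=crop(t["color"],240,160,340,240,4,"pics/x.png"); b=crop(s["color"],250,180,350,260,4,"pics/y.png")
cv2.imwrite("pics/c.png",np.hstack([a,b]))
E
```

```text
t 2.6 tcp [0.5177 0.1945 0.1266] rpy [-3.14  -0.013  0.051] shift [-0.0018  0.0096  0.0476] turn 0.015 F [ 0.6  -0.22 -0.43] gap 0.55
```

View pics/c.png

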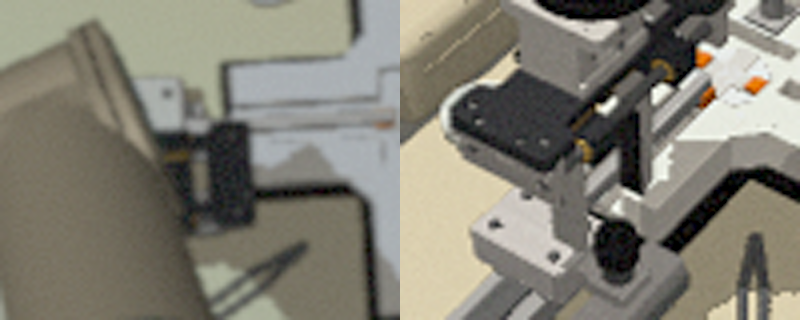

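The jaws straddle the knob (right half, knob at (618,250)). The tool is about 10 mm too far in +y; I'll correct that and descend.

Call:
play_rows([
  [-0.001,0.009,0.012,0.015],
  [0,0,0.012,0],
  [0,0,0.01,0],
  [0,0,0.006,0],
  [0,0,0,0],
])

```text
time: 3.2
tcp_pos: [0.5246, 0.1849, 0.0927]
eef_rot: [-3.135, -0.027, 0.031]
wrist_force: [-0.7, -0.4, -0.7]
finger_gap: 0.55
```

```bash
python3 to.py .517 .185 .098
```

```text
t 3.2 tcp [0.5246 0.1849 0.0927] rpy [-3.135 -0.027  0.031] shift [-0.008  -0.0002  0.0135] turn -0.005 F [-0.67 -0.42 -0.67] gap 0.55
```

Call:
play_rows([
  [-0.004,0,0.007,0],
  [-0.003,0,0.005,0],
  [0,0,0,0],
])

```text
time: 3.5
tcp_pos: [0.5177, 0.1854, 0.0801]
eef_rot: [-3.135, -0.028, 0.031]
wrist_force: [-0.8, 0.8, 1.0]
finger_gap: 0.547
```

```bash
python3 to.py .517 .185 .098
```

```text
t 3.5 tcp [0.5177 0.1854 0.0801] rpy [-3.135 -0.028  0.031] shift [-0.0008  0.0004  0.0011] turn -0.005 F [-0.8   0.8   0.98] gap 0.547
```

Call:
play_rows([
  [0,0,0,0],
  [0,0,0,0],
  [0,0,0,0],
  [0,0,0,0],
  [0,0,0,0],
], gripper=0, newtons=35)

```text
time: 4.0
tcp_pos: [0.5177, 0.1875, 0.0803]
eef_rot: [-3.133, -0.029, 0.033]
wrist_force: [-0.5, 0.1, -1.0]
finger_gap: 0.293
```

Call:
play_rows([
  [0,0,-0.004,0],
  [0,0,-0.004,0],
  [0,0,-0.004,0],
  [0,0,-0.003,0],
  [0,0,0,0],
])

```text
time: 4.5
tcp_pos: [0.5177, 0.1866, 0.095]
eef_rot: [-3.134, -0.029, 0.033]
wrist_force: [1.9, 1.3, -9.2]
finger_gap: 0.293
```

Call:
play_rows([
  [0,-0.01,0,0],
  [0,-0.012,0,0],
  [0,-0.012,0,0],
  [0,-0.012,0,0],
  [0,-0.012,0,0],
  [0,0,0,0],
])

```text
time: 5.1
tcp_pos: [0.5155, 0.2464, 0.094]
eef_rot: [-3.138, -0.027, 0.032]
wrist_force: [3.0, 2.3, -8.1]
finger_gap: 0.292
```

Call:
play_rows([
  [0.001,-0.01,-0.001,0],
  [0,-0.007,0,0],
  [0,-0.003,0,0],
  [0,0,0,0],
])

```text
time: 5.5
tcp_pos: [0.5147, 0.2681, 0.0947]
eef_rot: [-3.139, -0.025, 0.033]
wrist_force: [2.5, -0.2, -8.0]
finger_gap: 0.289
```

Call:
play_rows([
  [0,0,0.005,0],
  [0,0,0.005,0],
  [0,0,0.003,0],
  [0,0,0,0],
])

```text
time: 5.9
tcp_pos: [0.5147, 0.2682, 0.0812]
eef_rot: [-3.139, -0.025, 0.032]
wrist_force: [1.2, -0.4, -5.7]
finger_gap: 0.291
```

Call:
play_rows([
  [0,0,0,0],
  [0,0,0,0],
  [0,0,0,0],
  [0,0,-0.01,0],
  [0,0,-0.03,0],
  [0,0,-0.04,0],
  [0,0,-0.03,0],
  [0,0,0,0],
], gripper=0.55)

```text
time: 6.7
tcp_pos: [0.5125, 0.2701, 0.2008]
eef_rot: [-3.133, -0.028, 0.032]
wrist_force: [-0.5, -0.1, 0.2]
finger_gap: 0.548
```

```bash
python3 to.py .470 -.022 .16; python3 - <<'E'
from h import *
t=optics.camera("top"); s=optics.camera("side")
a=crop(t["color"],220,160,320,240,4,"pics/x.png"); b=crop(s["color"],220,190,320,270,4,"pics/y.png")
cv2.imwrite("pics/d.png",np.hstack([a,b]))
E
```

```text
t 6.7 tcp [0.5125 0.2701 0.2008] rpy [-3.133 -0.028  0.032] shift [-0.0535  0.2911  0.0559] turn -0.004 F [-0.46 -0.06  0.23] gap 0.548
```

View pics/d.png

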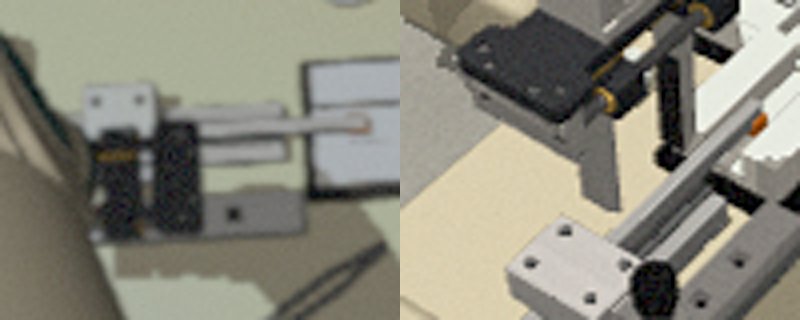

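Call:
play_rows([
  [-0.008,0.035,0,0],
  [-0.008,0.045,0,0],
  [-0.008,0.045,0,0],
  [-0.008,0.045,0,0],
  [-0.008,0.045,0,0],
  [-0.007,0.04,0,0],
  [-0.004,0.02,0,0],
  [0,0,0,0],
  [0,0,0,0],
])

```text
time: 7.7
tcp_pos: [0.4589, -0.0157, 0.1846]
eef_rot: [-3.136, -0.004, 0.036]
wrist_force: [0.0, 0.5, -0.1]
finger_gap: 0.553
```

```bash
python3 to.py .470 -.0225 .113; python3 - <<'E'
from h import *
t=optics.camera("top"); s=optics.camera("side")
a=crop(t["color"],220,160,320,240,4,"pics/x.png"); b=crop(s["color"],220,190,320,270,4,"pics/y.png")
for c,o,z in((a,t,(220,160)),(b,s,(220,190))):
    for lift in(0,.010):
        for h in(.011,-.011):
            u=(proj(o,[.5145,.267,.099+h+lift])[0]-z)*4+1.5
            print(u.round(0))
            cv2.circle(c,tuple(int(i) for i in u),3,(0,255,0) if lift==0 else (0,0,255),1)
cv2.imwrite("pics/e.png",np.hstack([a,b]))
E
```

```text
t 7.7 tcp [ 0.4589 -0.0157  0.1846] rpy [-3.136 -0.004  0.036] shift [0.0105 0.0077 0.0906] turn -0.0 F [ 0.02  0.46 -0.09] gap 0.553
[118. 210.]
[123. 213.]
[115. 208.]
[120. 211.]
[251. 276.]
[254. 300.]
[250. 265.]
[253. 289.]
```

View pics/e.png

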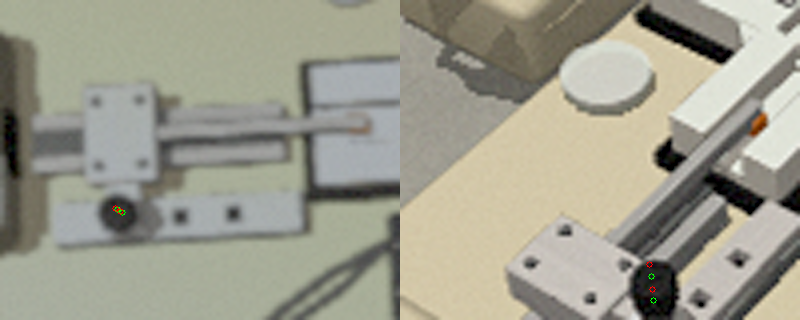

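The carriage is at the outermost end; I'll check numerically that the plunger height matches the start picture.

```bash
python3 - <<'E'
from h import *
s=optics.camera("side"); s0=cv2.imread("pics/side0.png")
def cen(im,u):
    x,y=map(int,u); g=im.max(2)[y-14:y+14,x-12:x+12]<45
    n,l,st,c=cv2.connectedComponentsWithStats(g.astype('uint8'))
    i=1+st[1:,4].argmax(); return c[i]+[x-12,y-14],st[i]
for im,k in((s0,(.517,.187)),(s["color"],(.5145,.267))):
    u=proj(s,[*k,.098])[0]; c,st=cen(im,u); print(u.round(1),c.round(1),st,(c-u).round(2))
print(proj(s,[.5145,.267,.108])[0])
E
```

```text
[303.6 241.2] [303.7 241.8] [  5   5  15  20 157] [0.15 0.61]
[282.8 262. ] [283.4 262.9] [  8   8  12  18 157] [0.67 0.93]
[282.44773307 259.19643367]
```

Call:
play_rows([
  [0.007,0.005,0.03,0],
  [0.003,0.003,0.025,0],
  [0,0,0.01,0],
  [0,0,0,0],
])

```text
time: 8.25
tcp_pos: [0.4731, -0.0152, 0.1187]
eef_rot: [-3.134, -0.009, 0.049]
wrist_force: [-0.5, 0.4, -0.0]
finger_gap: 0.547
```

```bash
python3 to.py .470 -.0225 .113
```

```text
t 8.25 tcp [ 0.4731 -0.0152  0.1187] rpy [-3.134 -0.009  0.049] shift [-0.0037  0.0073  0.0246] turn 0.013 F [-0.46  0.4  -0.04] gap 0.547
```

The plunger is home: its offset matches the start picture, not the lifted prediction.

Call:
play_rows([
  [-0.003,0.007,0,0.013],
  [0,0,0.008,0],
  [0,0,0.01,0],
  [0,0,0.005,0],
  [0,0,0,0],
])

```text
time: 8.75
tcp_pos: [0.4719, -0.0212, 0.0962]
eef_rot: [-3.134, -0.013, 0.038]
wrist_force: [0.5, 0.4, -0.3]
finger_gap: 0.549
```

```bash
python3 to.py .470 -.0225 .113
```

```text
t 8.75 tcp [ 0.4719 -0.0212  0.0962] rpy [-3.134 -0.013  0.038] shift [-0.002   0.0013  0.0022] turn 0.002 F [ 0.49  0.4  -0.32] gap 0.549
```

Call:
play_rows([
  [-0.002,0.001,0.001,0],
  [0,0,0,0],
  [0,0,0,0],
  [0,0,0,0],
  [0,0,0,0],
], gripper=0, newtons=10)

```text
time: 9.25
tcp_pos: [0.4701, -0.0224, 0.0955]
eef_rot: [-3.134, -0.014, 0.037]
wrist_force: [-0.1, 0.0, -1.0]
finger_gap: 0.271
```

Call:
play_rows([
  [0,0,0,0],
  [0,0,0,0],
  [0,0,-0.001,0],
  [0,0,0,0],
], newtons=40)

```text
time: 9.65
tcp_pos: [0.4698, -0.0224, 0.0962]
eef_rot: [-3.133, -0.013, 0.037]
wrist_force: [-0.3, 0.1, -1.0]
finger_gap: 0.268
```

Call:
play_rows([
  [0,0,-0.001,0],
  [0,0,-0.001,0],
  [0,0,-0.001,0],
  [0,0,0,0],
])

```text
time: 10.05
tcp_pos: [0.4695, -0.0224, 0.0982]
eef_rot: [-3.134, -0.012, 0.038]
wrist_force: [0.9, 0.2, -4.4]
finger_gap: 0.272
```

Call:
play_rows([
  [0,0,-0.001,0],
  [0,0,-0.001,0],
  [0,0,-0.001,0],
  [0,0,0,0],
])

```text
time: 10.45
tcp_pos: [0.4695, -0.0224, 0.1009]
eef_rot: [-3.134, -0.012, 0.038]
wrist_force: [2.2, 0.7, -9.0]
finger_gap: 0.267
```

Call:
play_rows([
  [0,0,-0.001,0],
  [0,0,-0.001,0],
  [0,0,0,0],
])

```text
time: 10.75
tcp_pos: [0.4694, -0.0224, 0.1028]
eef_rot: [-3.134, -0.011, 0.038]
wrist_force: [0.8, -0.2, -9.7]
finger_gap: 0.27
```

Call:
play_rows([
  [0,0,-0.001,0],
  [0,0,-0.001,0],
  [0,0,-0.001,0],
  [0,0,0,0],
])

```text
time: 11.15
tcp_pos: [0.4693, -0.0224, 0.1057]
eef_rot: [-3.134, -0.011, 0.038]
wrist_force: [1.7, 0.1, -12.2]
finger_gap: 0.266
```

Call:
play_rows([
  [0,0,0,0],
])

```text
time: 11.25
tcp_pos: [0.4693, -0.0224, 0.1057]
eef_rot: [-3.134, -0.011, 0.038]
wrist_force: [2.2, -0.5, -14.2]
finger_gap: 0.271
```

Call:
play_rows([
  [0,0,0,0],
])

```text
time: 11.35
tcp_pos: [0.4693, -0.0224, 0.1057]
eef_rot: [-3.134, -0.011, 0.038]
wrist_force: [2.6, 0.3, -12.8]
finger_gap: 0.268
```

Force readings are noisy, at 12–14 N, so I'll stop here, release, and check the height optically.

Call:
play_rows([
  [0,0,0,0],
  [0,0,0,0],
  [0,0,0,0],
  [0,0,-0.02,0],
  [0,0,-0.03,0],
  [0,0,-0.02,0],
  [0,0,0,0],
], gripper=0.55)

```text
time: 12.05
tcp_pos: [0.4688, -0.0231, 0.1816]
eef_rot: [-3.133, -0.013, 0.037]
wrist_force: [1.1, -0.5, -0.0]
finger_gap: 0.548
```

```bash
python3 to.py .640 -.016 .16; cat > hm.py <<'E'
from h import *
import sys
# vertical rise of each post vs the start picture, from the side view, by template matching
s=optics.camera("side"); a=cv2.imread("pics/side0.png"); b=s["color"]
P=dict(x55=(.6395,-.0165),y55=(.587,-.0735),y115=(.589,-.133),xm115=(.470,-.0225))
up=lambda im:cv2.resize(im,None,fx=8,fy=8,interpolation=cv2.INTER_CUBIC)
for k,(x,y) in P.items():
    u=proj(s,[[x,y,.113],[x,y,.123]]); px=(u[1]-u[0])/10
    x0,y0=(u[0]-[7,7]).astype(int); t=up(a[y0:y0+12,x0:x0+14]); r=up(b[y0-6:y0+17,x0-4:x0+18])
    m=cv2.matchTemplate(r,t,cv2.TM_CCOEFF_NORMED); _,v,_,l=cv2.minMaxLoc(m)
    d=np.array([l[0]/8-4,l[1]/8-6]); print(k,"score",round(v,2),"pix",d,"rise mm",round(d[1]/px[1],1))
E
python3 hm.py
```

```text
t 12.05 tcp [ 0.4688 -0.0231  0.1816] rpy [-3.133 -0.013  0.037] shift [ 0.1708 -0.0004  0.0429] turn 0.001 F [ 1.06 -0.51 -0.03] gap 0.548
x55 score 1.0 pix [0. 0.] rise mm -0.0
y55 score 1.0 pix [0. 0.] rise mm -0.0
y115 score 0.4 pix [0.625 1.25 ] rise mm -4.6
xm115 score 0.73 pix [ 0.375 -0.25 ] rise mm 0.9
```

Call:
play_rows([
  [0.04,0,0,0],
  [0.045,0,0,0],
  [0.045,0,0,0],
  [0.03,0,0,0],
  [0,0,0,0],
  [0,0,0,0],
])

```text
time: 12.7
tcp_pos: [0.6264, -0.0169, 0.1741]
eef_rot: [-3.133, 0.002, 0.037]
wrist_force: [-0.4, 0.3, -0.7]
finger_gap: 0.551
```

```bash
python3 to.py .640 -.016 .114; python3 hm.py; python3 -c "
from h import *
s=optics.camera('side'); a=crop(cv2.imread('pics/side0.png'),330,170,400,230,6,'pics/x.png'); b=crop(s['color'],330,170,400,230,6,'pics/y.png'); cv2.imwrite('pics/f.png',np.hstack([a,b])[:, :800])"
```

```text
t 12.7 tcp [ 0.6264 -0.0169  0.1741] rpy [-3.133e+00  2.000e-03  3.700e-02] shift [0.0137 0.0004 0.0791] turn 0.001 F [-0.37  0.31 -0.69] gap 0.551
x55 score 0.88 pix [ 0.   -0.25] rise mm 0.9
y55 score 0.68 pix [0.125 0.25 ] rise mm -0.9
y115 score 0.81 pix [-0.125 -4.5  ] rise mm 16.4
xm115 score 0.71 pix [-0.125 -1.   ] rise mm 3.6
```

View pics/f.png

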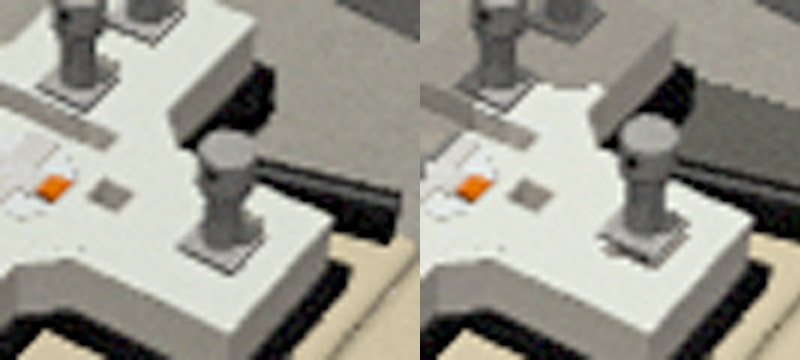

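The post (head at (228,150) before, (650,133) now) is clearly proud of its socket. I'll put a better number on it.

```bash
cat > ecc.py <<'E'
from h import *
def rise(k,x,y,s,h=1/1000.):
    a=cv2.imread("pics/side0.png"); b=s["color"]
    u=proj(s,[[x,y,.122],[x,y,.075],[x,y,.132]]); px=(u[2]-u[0])[1]/10
    x0,x1=int(u[0,0]-7),int(u[0,0]+8)
    for nm,lo,hi in(("head",u[0,1]-7,u[0,1]+6),("neck+flange",u[1,1]-8,u[1,1]+9),("all",u[0,1]-7,u[1,1]+9)):
        lo,hi=int(lo),int(hi); f=lambda im:cv2.cvtColor(im,cv2.COLOR_BGR2GRAY).astype('float32')
        best=None
        for g0 in(-1,-2,-3):
            W=np.array([[1,0,x0],[0,1,lo+g0]],'float32')
            try: c,W=cv2.findTransformECC(f(a)[lo:hi,x0:x1].copy(),f(b),W,cv2.MOTION_TRANSLATION,(3,200,1e-6),None,3)
            except cv2.error: continue
            if best is None or c>best[0]: best=(c,W[0,2]-x0,W[1,2]-lo)
        if best: print(k,nm,"cc %.3f dx %.2f dy %.2f rise %.1f mm"%(*best,best[2]/px))
if __name__=="__main__":
    s=optics.camera("side"); P=dict(x55=(.6395,-.0165),y55=(.587,-.0735),y115=(.589,-.133),xm115=(.470,-.0225))
    for k,(x,y) in P.items(): rise(k,x,y,s)
E
python3 ecc.py
```

```text
x55 head cc 0.896 dx -0.04 dy -0.89 rise 3.2 mm
x55 neck+flange cc 0.857 dx 0.20 dy 0.74 rise -2.6 mm
x55 all cc 0.842 dx 0.08 dy 0.01 rise -0.0 mm
y55 head cc 0.687 dx -0.46 dy -5.52 rise 19.8 mm
y55 neck+flange cc 0.826 dx -0.72 dy -0.65 rise 2.3 mm
y55 all cc 0.737 dx -0.49 dy -0.44 rise 1.6 mm
y115 head cc 0.912 dx 0.10 dy -4.33 rise 15.6 mm
y115 neck+flange cc 0.905 dx -0.32 dy 0.16 rise -0.6 mm
y115 all cc 0.703 dx -0.09 dy 0.41 rise -1.5 mm
xm115 head cc 0.820 dx 0.02 dy -1.66 rise 5.9 mm
xm115 neck+flange cc 0.935 dx 0.07 dy -0.99 rise 3.5 mm
xm115 all cc 0.909 dx 0.06 dy -1.26 rise 4.5 mm
```

It is about 5 mm proud, which is within limits. Next post: +x55.

Call:
play_rows([
  [0.01,0,0.025,0],
  [0.002,0,0.025,0],
  [0,0,0.01,0],
  [0,0,0,0],
  [0,0,0,0],
])

```text
time: 13.35
tcp_pos: [0.635, -0.0166, 0.1165]
eef_rot: [-3.133, -0.0, 0.036]
wrist_force: [0.3, 0.6, -0.0]
finger_gap: 0.548
```

```bash
python3 to.py .640 -.016 .114
```

```text
t 13.35 tcp [ 0.635  -0.0166  0.1165] rpy [-3.133 -0.     0.036] shift [ 0.005  -0.0002  0.0215] turn 0.0 F [ 0.31  0.59 -0.03] gap 0.548
```

Call:
play_rows([
  [0.005,0,0.008,0],
  [0,0,0.008,0],
  [0,0,0.005,0],
  [0,0,0,0],
  [0,0,0,0],
])

```text
time: 13.85
tcp_pos: [0.6419, -0.0163, 0.0966]
eef_rot: [-3.133, -0.005, 0.036]
wrist_force: [-0.2, 0.1, -0.8]
finger_gap: 0.55
```

Call:
play_rows([
  [0,0,0,0],
  [0,0,0,0],
  [0,0,0,0],
  [0,0,0,0],
  [0,0,0,0],
], gripper=0, newtons=10)

```text
time: 14.35
tcp_pos: [0.6422, -0.0164, 0.0973]
eef_rot: [-3.133, -0.005, 0.036]
wrist_force: [0.4, -0.9, -1.6]
finger_gap: 0.275
```

Call:
play_rows([
  [0,0,0,0],
  [0,0,0,0],
  [0,0,-0.001,0],
  [0,0,-0.001,0],
  [0,0,-0.001,0],
  [0,0,0,0],
], newtons=40)

```text
time: 14.95
tcp_pos: [0.6417, -0.0163, 0.0982]
eef_rot: [-3.133, -0.004, 0.036]
wrist_force: [-0.0, 0.6, -1.3]
finger_gap: 0.266
```

Call:
play_rows([
  [0,0,-0.001,0],
  [0,0,-0.001,0],
  [0,0,-0.001,0],
  [0,0,-0.001,0],
  [0,0,0,0],
])

```text
time: 15.45
tcp_pos: [0.6412, -0.0163, 0.1008]
eef_rot: [-3.133, -0.003, 0.036]
wrist_force: [2.2, -1.5, -7.0]
finger_gap: 0.266
```

Call:
play_rows([
  [0,0,-0.001,0],
  [0,0,-0.001,0],
  [0,0,-0.001,0],
  [0,0,0,0],
])

```text
time: 15.85
tcp_pos: [0.6412, -0.0163, 0.1033]
eef_rot: [-3.133, -0.002, 0.036]
wrist_force: [1.5, 0.0, -9.2]
finger_gap: 0.269
```

Call:
play_rows([
  [0,0,-0.001,0],
  [0,0,-0.001,0],
  [0,0,-0.001,0],
  [0,0,0,0],
])

```text
time: 16.25
tcp_pos: [0.6411, -0.0164, 0.1059]
eef_rot: [-3.133, -0.002, 0.036]
wrist_force: [2.3, 1.4, -10.0]
finger_gap: 0.271
```

Call:
play_rows([
  [0,0,0,0],
])

```text
time: 16.35
tcp_pos: [0.6411, -0.0164, 0.106]
eef_rot: [-3.133, -0.002, 0.036]
wrist_force: [3.2, 0.1, -12.7]
finger_gap: 0.269
```

Call:
play_rows([
  [0,0,-0.001,0],
  [0,0,0,0],
])

```text
time: 16.55
tcp_pos: [0.641, -0.0164, 0.1068]
eef_rot: [-3.133, -0.002, 0.036]
wrist_force: [1.9, -0.4, -11.1]
finger_gap: 0.269
```

Call:
play_rows([
  [0,0,0,0],
])

```text
time: 16.65
tcp_pos: [0.641, -0.0163, 0.1069]
eef_rot: [-3.133, -0.002, 0.036]
wrist_force: [2.5, -0.2, -12.5]
finger_gap: 0.265
```

Enough: about 12 N and a 9.5 mm tool lift, as with the first post. I'll release and go to y55 at (0.587, -0.0735).

Call:
play_rows([
  [0,0,0,0],
  [0,0,0,0],
  [0,0,0,0],
  [0,0,-0.02,0],
  [0,0,-0.03,0],
  [0,0,-0.02,0],
  [0,0,0,0],
  [-0.025,0.026,0,0],
  [-0.025,0.026,0,0],
  [0,0,0,0],
  [0,0,0,0],
], gripper=0.5)

```text
time: 17.75
tcp_pos: [0.5921, -0.0708, 0.1852]
eef_rot: [-3.132, -0.007, 0.038]
wrist_force: [-1.1, 0.2, 0.3]
finger_gap: 0.498
```

```bash
python3 to.py .587 -.0735 .114; python3 ecc.py | grep x
```

```text
t 17.75 tcp [ 0.5921 -0.0708  0.1852] rpy [-3.132 -0.007  0.038] shift [-0.0059  0.0033  0.0902] turn 0.002 F [-1.12  0.24  0.34] gap 0.498
x55 head cc 0.950 dx -0.10 dy -1.13 rise 4.0 mm
x55 neck+flange cc 0.960 dx -0.07 dy -0.98 rise 3.5 mm
x55 all cc 0.955 dx -0.11 dy -1.06 rise 3.8 mm
y55 head cc 0.759 dx -0.21 dy -1.83 rise 6.6 mm
y55 neck+flange cc 0.864 dx -0.09 dy 0.16 rise -0.6 mm
y55 all cc 0.779 dx -0.13 dy -0.40 rise 1.4 mm
y115 head cc 0.890 dx 0.04 dy -3.78 rise 13.6 mm
y115 neck+flange cc 0.900 dx -0.29 dy 0.19 rise -0.7 mm
y115 all cc 0.707 dx -0.06 dy 0.36 rise -1.3 mm
xm115 head cc 0.821 dx 0.02 dy -1.50 rise 5.3 mm
xm115 neck+flange cc 0.934 dx 0.06 dy -1.00 rise 3.5 mm
xm115 all cc 0.909 dx 0.04 dy -1.22 rise 4.3 mm
```

+x55 is about 4 mm proud. Now y55.

Call:
play_rows([
  [-0.005,0.003,0.025,0],
  [-0.001,0,0.025,0],
  [0,0,0.01,0],
  [0,0,0,0],
  [0,0,0,0],
], gripper=0.48)

```text
time: 18.3
tcp_pos: [0.5905, -0.0691, 0.1232]
eef_rot: [-3.13, -0.011, 0.044]
wrist_force: [-0.3, -0.7, -0.2]
finger_gap: 0.479
```

```bash
python3 to.py .587 -.0735 .114
```

```text
t 18.3 tcp [ 0.5905 -0.0691  0.1232] rpy [-3.13  -0.011  0.044] shift [-0.004   0.0045  0.0281] turn 0.008 F [-0.27 -0.65 -0.24] gap 0.479
```

Call:
play_rows([
  [-0.004,0.0045,0.002,0.008],
  [0,0,0.01,0],
  [0,0,0.01,0],
  [0,0,0.004,0],
  [0,0,0,0],
  [0,0,0,0],
])

```text
time: 18.9
tcp_pos: [0.5889, -0.0737, 0.0971]
eef_rot: [-3.131, -0.015, 0.036]
wrist_force: [-0.0, -0.4, 0.2]
finger_gap: 0.479
```

```bash
python3 to.py .587 -.0735 .114
```

```text
t 18.9 tcp [ 0.5889 -0.0737  0.0971] rpy [-3.131 -0.015  0.036] shift [-0.0019 -0.0002  0.0021] turn -0.0 F [-0.03 -0.39  0.17] gap 0.479
```

Call:
play_rows([
  [-0.002,0,0.001,0],
  [0,0,0,0],
  [0,0,0,0],
  [0,0,0,0],
  [0,0,0,0],
], gripper=0, newtons=10)

```text
time: 19.4
tcp_pos: [0.5871, -0.0737, 0.0966]
eef_rot: [-3.131, -0.016, 0.036]
wrist_force: [-0.1, -1.0, -0.8]
finger_gap: 0.273
```

Call:
play_rows([
  [0,0,0,0],
  [0,0,0,0],
  [0,0,-0.001,0],
  [0,0,-0.001,0],
  [0,0,-0.001,0],
  [0,0,-0.001,0],
  [0,0,-0.001,0],
  [0,0,0,0],
], newtons=40)

```text
time: 20.2
tcp_pos: [0.5865, -0.0736, 0.099]
eef_rot: [-3.131, -0.014, 0.036]
wrist_force: [0.9, -0.3, -6.7]
finger_gap: 0.269
```

Call:
play_rows([
  [0,0,-0.001,0],
  [0,0,-0.001,0],
  [0,0,-0.001,0],
  [0,0,-0.001,0],
  [0,0,0,0],
])

```text
time: 20.7
tcp_pos: [0.5864, -0.0737, 0.1025]
eef_rot: [-3.131, -0.013, 0.036]
wrist_force: [2.5, 0.3, -9.2]
finger_gap: 0.27
```

Call:
play_rows([
  [0,0,0,0],
])

```text
time: 20.8
tcp_pos: [0.5864, -0.0736, 0.1026]
eef_rot: [-3.131, -0.013, 0.036]
wrist_force: [3.2, 0.7, -11.1]
finger_gap: 0.27
```

Call:
play_rows([
  [0,0,-0.001,0],
  [0,0,-0.001,0],
  [0,0,-0.001,0],
  [0,0,0,0],
])

```text
time: 21.2
tcp_pos: [0.5863, -0.0737, 0.1052]
eef_rot: [-3.131, -0.013, 0.036]
wrist_force: [2.9, 0.5, -10.9]
finger_gap: 0.271
```

Call:
play_rows([
  [0,0,0,0],
])

```text
time: 21.3
tcp_pos: [0.5863, -0.0737, 0.1053]
eef_rot: [-3.131, -0.013, 0.036]
wrist_force: [2.8, 0.0, -12.9]
finger_gap: 0.269
```

About 12 N, lift 9 mm. I'll release and go to y115 at (0.589, -0.133).

Call:
play_rows([
  [0,0,0,0],
  [0,0,0,0],
  [0,0,0,0],
  [0,0,-0.02,0],
  [0,0,-0.03,0],
  [0,0,-0.02,0],
  [0,0,0,0],
  [0,0.03,0,0],
  [0,0.025,0,0],
  [0,0,0,0],
  [0,0,0,0],
], gripper=0.48)

```text
time: 22.4
tcp_pos: [0.5873, -0.1287, 0.182]
eef_rot: [-3.129, -0.016, 0.038]
wrist_force: [-0.0, 0.7, -0.5]
finger_gap: 0.482
```

```bash
python3 to.py .589 -.133 .114; python3 ecc.py
```

```text
t 22.4 tcp [ 0.5873 -0.1287  0.182 ] rpy [-3.129 -0.016  0.038] shift [0.0002 0.0054 0.0869] turn 0.002 F [-0.01  0.67 -0.47] gap 0.482
x55 head cc 0.950 dx -0.07 dy -1.10 rise 3.9 mm
x55 neck+flange cc 0.959 dx -0.07 dy -0.98 rise 3.5 mm
x55 all cc 0.954 dx -0.10 dy -1.04 rise 3.7 mm
y55 head cc 0.932 dx 0.02 dy -1.43 rise 5.1 mm
y55 neck+flange cc 0.883 dx 0.27 dy -0.95 rise 3.4 mm
y55 all cc 0.883 dx 0.20 dy -1.10 rise 3.9 mm
y115 head cc 0.898 dx 0.02 dy -4.00 rise 14.4 mm
y115 neck+flange cc 0.836 dx 0.10 dy -0.01 rise 0.0 mm
y115 all cc 0.732 dx 0.11 dy -0.05 rise 0.2 mm
xm115 head cc 0.835 dx 0.12 dy -1.53 rise 5.4 mm
xm115 neck+flange cc 0.933 dx 0.06 dy -0.98 rise 3.4 mm
xm115 all cc 0.912 dx 0.07 dy -1.22 rise 4.3 mm
```

y55 is about 4 mm proud. Now y115.

Call:
play_rows([
  [0,0.005,0.025,0],
  [0,0,0.025,0],
  [0,0,0.01,0],
  [0,0,0,0],
  [0,0,0,0],
])

```text
time: 22.95
tcp_pos: [0.5891, -0.1261, 0.1202]
eef_rot: [-3.126, -0.016, 0.046]
wrist_force: [0.3, -0.3, 0.4]
finger_gap: 0.481
```

```bash
python3 to.py .589 -.133 .114
```

```text
t 22.95 tcp [ 0.5891 -0.1261  0.1202] rpy [-3.126 -0.016  0.046] shift [-0.0008  0.0073  0.0251] turn 0.01 F [ 0.27 -0.31  0.42] gap 0.481
```

Call:
play_rows([
  [-0.001,0.007,0,0.01],
  [0,0,0.008,0],
  [0,0,0.009,0],
  [0,0,0.005,0],
  [0,0,0,0],
  [0,0,0,0],
])

```text
time: 23.55
tcp_pos: [0.5906, -0.1334, 0.0989]
eef_rot: [-3.127, -0.021, 0.035]
wrist_force: [-0.1, 0.7, -0.4]
finger_gap: 0.479
```

```bash
python3 to.py .589 -.133 .114
```

```text
t 23.55 tcp [ 0.5906 -0.1334  0.0989] rpy [-3.127 -0.021  0.035] shift [-0.0016 -0.0004  0.0038] turn -0.001 F [-0.09  0.66 -0.36] gap 0.479
```

Call:
play_rows([
  [-0.002,0,0.004,0],
  [0,0,0,0],
  [0,0,0,0],
  [0,0,0,0],
  [0,0,0,0],
], gripper=0, newtons=10)

```text
time: 24.05
tcp_pos: [0.5887, -0.1334, 0.0948]
eef_rot: [-3.127, -0.021, 0.036]
wrist_force: [0.9, 0.7, -0.6]
finger_gap: 0.275
```

Call:
play_rows([
  [0,0,0,0],
  [0,0,0,0],
  [0,0,-0.001,0],
  [0,0,-0.001,0],
  [0,0,-0.001,0],
  [0,0,-0.001,0],
  [0,0,-0.001,0],
  [0,0,0,0],
], newtons=40)

```text
time: 24.85
tcp_pos: [0.5882, -0.1333, 0.0972]
eef_rot: [-3.127, -0.019, 0.036]
wrist_force: [0.9, -0.5, -6.0]
finger_gap: 0.267
```

Call:
play_rows([
  [0,0,-0.001,0],
  [0,0,-0.001,0],
  [0,0,-0.001,0],
  [0,0,-0.001,0],
  [0,0,-0.001,0],
  [0,0,0,0],
])

```text
time: 25.45
tcp_pos: [0.588, -0.1333, 0.1016]
eef_rot: [-3.127, -0.019, 0.036]
wrist_force: [2.6, -0.3, -10.0]
finger_gap: 0.268
```

Call:
play_rows([
  [0,0,0,0],
])

```text
time: 25.55
tcp_pos: [0.588, -0.1333, 0.1016]
eef_rot: [-3.127, -0.019, 0.036]
wrist_force: [3.0, -1.1, -11.2]
finger_gap: 0.269
```

Call:
play_rows([
  [0,0,-0.001,0],
  [0,0,-0.001,0],
  [0,0,0,0],
])

```text
time: 25.85
tcp_pos: [0.5879, -0.1333, 0.1034]
eef_rot: [-3.127, -0.019, 0.036]
wrist_force: [3.1, -0.4, -11.2]
finger_gap: 0.27
```

Call:
play_rows([
  [0,0,0,0],
])

```text
time: 25.95
tcp_pos: [0.5879, -0.1333, 0.1034]
eef_rot: [-3.127, -0.019, 0.036]
wrist_force: [2.9, -0.9, -12.7]
finger_gap: 0.266
```

All four hold. I'll release and go back towards the knob.

Call:
play_rows([
  [0,0,0,0],
  [0,0,0,0],
  [0,0,0,0],
  [0,0,-0.02,0],
  [0,0,-0.03,0],
  [0,0,-0.02,0],
  [0,0,-0.01,0],
  [-0.006,-0.04,0,0],
  [-0.007,-0.045,0,0],
  [-0.007,-0.045,0,0],
  [-0.007,-0.045,0,0],
  [-0.007,-0.045,0,0],
  [-0.007,-0.045,0,0],
  [-0.007,-0.045,0,0],
  [-0.006,-0.035,0,0],
  [-0.004,-0.025,0,0],
  [0,0,0,0],
  [0,0,0,0],
], gripper=0.55)

```text
time: 27.75
tcp_pos: [0.5139, 0.2446, 0.1978]
eef_rot: [-3.128, -0.026, 0.031]
wrist_force: [1.4, 0.1, 0.4]
finger_gap: 0.549
```

```bash
python3 to.py .5147 .268 .098; python3 ecc.py; python3 -c "
from h import *
s=optics.camera('side');t=optics.camera('top'); a=crop(s['color'],270,140,400,240,6,'pics/g.png');print(a.shape)
for k in((.6395,-.0165),(.587,-.0735),(.589,-.133),(.470,-.0225)): print(proj(t,[*k,.125]).round(1))
cv2.imwrite('pics/top1.png',t['color'])"
```

```text
t 27.75 tcp [0.5139 0.2446 0.1978] rpy [-3.128 -0.026  0.031] shift [-0.0016 -0.0218  0.1191] turn -0.005 F [1.42 0.08 0.42] gap 0.549
y55 head cc 0.938 dx 0.09 dy -1.31 rise 4.7 mm
y55 neck+flange cc 0.954 dx 0.04 dy -0.94 rise 3.4 mm
y55 all cc 0.944 dx 0.06 dy -1.09 rise 3.9 mm
y115 head cc 0.983 dx 0.06 dy -1.87 rise 6.7 mm
y115 neck+flange cc 0.965 dx 0.18 dy -0.82 rise 3.0 mm
y115 all cc 0.960 dx 0.16 dy -0.97 rise 3.5 mm
xm115 head cc 0.835 dx 0.10 dy -1.52 rise 5.4 mm
xm115 neck+flange cc 0.933 dx 0.05 dy -1.00 rise 3.5 mm
xm115 all cc 0.912 dx 0.07 dy -1.21 rise 4.3 mm
(600, 780, 3)
[[347.5 166. ]]
[[368.  183.8]]
[[388.9 182.7]]
[[351.2 225.3]]
```

View pics/g.png

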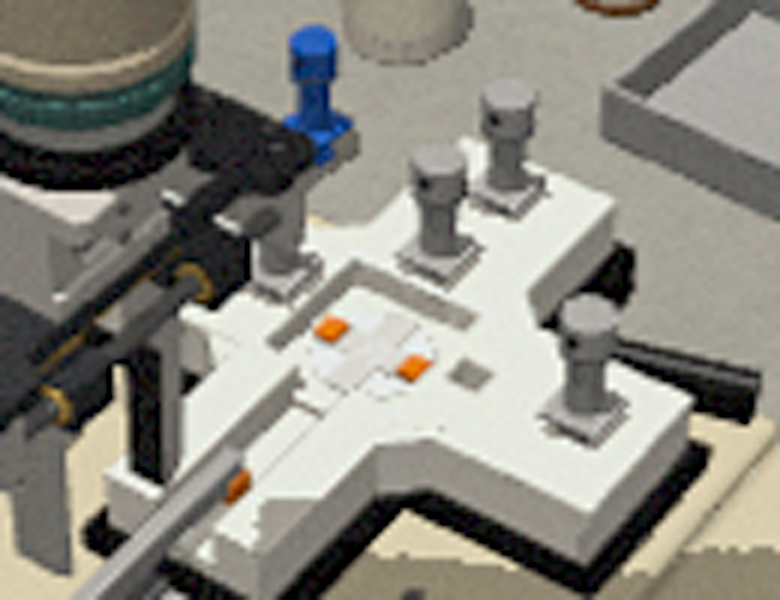

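View pics/top1.png

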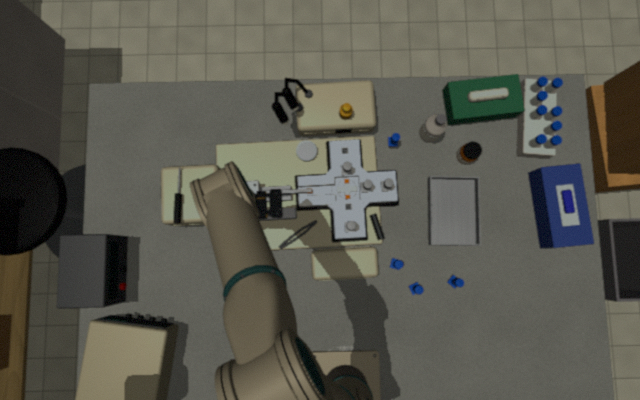

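All four posts stand upright and proud by about 3.5–5 mm (flange gaps visible at (513,195), (440,255), (585,415) and (288,280)); nothing else has shifted. Back to the knob.

Call:
play_rows([
  [-0.001,-0.018,0.02,0],
  [0,-0.002,0.03,0],
  [0,0,0.02,0],
  [0,0,0.005,0],
  [0,0,0,0],
  [0,0,0,0],
])

```text
time: 28.5
tcp_pos: [0.5207, 0.255, 0.1234]
eef_rot: [-3.13, -0.031, 0.012]
wrist_force: [1.0, -0.7, 0.2]
finger_gap: 0.548
```

```bash
python3 to.py .5147 .268 .099
```

```text
t 28.5 tcp [0.5207 0.255  0.1234] rpy [-3.13  -0.031  0.012] shift [-0.0072 -0.0126  0.0433] turn -0.024 F [ 0.97 -0.7   0.19] gap 0.548
```

Call:
play_rows([
  [-0.006,-0.012,0,-0.02],
  [0,0,0,0],
  [-0.001,0,0.01,0],
  [-0.001,0,0.012,0],
  [0,0,0.01,0],
  [0,0,0,0],
])

```text
time: 29.1
tcp_pos: [0.5146, 0.2691, 0.0917]
eef_rot: [-3.128, -0.036, 0.034]
wrist_force: [0.1, -0.7, -0.3]
finger_gap: 0.552
```

```bash
python3 to.py .5147 .268 .099
```

```text
t 29.1 tcp [0.5146 0.2691 0.0917] rpy [-3.128 -0.036  0.034] shift [-0.0004  0.0012  0.0116] turn -0.002 F [ 0.1  -0.7  -0.33] gap 0.552
```

Call:
play_rows([
  [0,0.001,0.007,0],
  [0,0,0.005,0],
  [0,0,0,0],
  [0,0,0,0],
])

```text
time: 29.5
tcp_pos: [0.515, 0.2675, 0.0776]
eef_rot: [-3.129, -0.035, 0.033]
wrist_force: [-0.1, 1.0, -0.7]
finger_gap: 0.553
```

Call:
play_rows([
  [0,0,0,0],
  [0,0,0,0],
  [0,0,0,0],
  [0,0,0,0],
  [0,0,0,0],
], gripper=0, newtons=35)

```text
time: 30.0
tcp_pos: [0.5155, 0.2679, 0.0784]
eef_rot: [-3.129, -0.036, 0.033]
wrist_force: [0.9, 0.9, -0.6]
finger_gap: 0.289
```

Call:
play_rows([
  [0,0,-0.004,0],
  [0,0,-0.004,0],
  [0,0,-0.004,0],
  [0,0,-0.003,0],
  [0,0,0,0],
])

```text
time: 30.5
tcp_pos: [0.5155, 0.2678, 0.0929]
eef_rot: [-3.129, -0.037, 0.034]
wrist_force: [2.4, 1.3, -8.5]
finger_gap: 0.291
```

Slide in 80 mm (to y ≈ 0.187).

Call:
play_rows([
  [0,0.01,0,0],
  [0,0.012,0,0],
  [0,0.012,0,0],
  [0,0.012,0,0],
  [0,0.012,0,0],
  [0,0,0,0],
])

```text
time: 31.1
tcp_pos: [0.5178, 0.2037, 0.0916]
eef_rot: [-3.129, -0.037, 0.032]
wrist_force: [3.3, -1.5, -9.4]
finger_gap: 0.288
```

Call:
play_rows([
  [0,0.009,0,0],
  [0,0.005,0,0],
  [0,0.002,0,0],
  [0,0,0,0],
])

```text
time: 31.5
tcp_pos: [0.5185, 0.1861, 0.0915]
eef_rot: [-3.129, -0.037, 0.032]
wrist_force: [2.3, 0.4, -8.5]
finger_gap: 0.29
```

Call:
play_rows([
  [0,-0.0005,0.005,0],
  [0,0,0.005,0],
  [0,0,0.003,0],
  [0,0,0,0],
])

```text
time: 31.9
tcp_pos: [0.5185, 0.1877, 0.0784]
eef_rot: [-3.129, -0.037, 0.034]
wrist_force: [0.1, 0.0, -0.2]
finger_gap: 0.291
```

Call:
play_rows([
  [0,0,0,0],
  [0,0,0,0],
  [0,0,0,0],
  [0,0,-0.01,0],
  [0,0,-0.03,0],
  [0,0,-0.04,0],
  [0,0,-0.04,0],
  [0,0,-0.03,0],
  [-0.02,0.04,0,0],
  [-0.02,0.045,0,0],
  [-0.02,0.045,0,0],
  [0,0.045,0,0],
  [0,0.045,0,0],
  [0,0.045,0,0],
  [0,0.045,0,0],
  [0,0.04,0,0],
  [0,0,0,0],
  [0,0,0,0],
], gripper=0.55)

```text
time: 33.7
tcp_pos: [0.4645, -0.1775, 0.2402]
eef_rot: [-3.127, -0.053, 0.036]
wrist_force: [-1.1, 1.7, -0.8]
finger_gap: 0.551
```

```bash
python3 to.py .5147 .268 .098; python3 ecc.py; python3 - <<'E'
from h import *
s=optics.camera("side"); t=optics.camera("top"); s0=cv2.imread("pics/side0.png")
def cen(im,u):
    x,y=map(int,u); g=im.max(2)[y-14:y+14,x-12:x+12]<45
    n,l,st,c=cv2.connectedComponentsWithStats(g.astype('uint8'))
    i=1+st[1:,4].argmax(); return c[i]+[x-12,y-14],st[i]
for im in(s0,s["color"]):
    u=proj(s,[.517,.187,.098])[0]; c,st=cen(im,u); print(c.round(1),st)
a=crop(t["color"],220,130,420,260,4,"pics/x.png")[:, :400]; b=crop(s["color"],250,150,350,280,4,"pics/y.png")
cv2.imwrite("pics/z.png",np.hstack([a,b]))
E
```

```text
t 33.7 tcp [ 0.4645 -0.1775  0.2402] rpy [-3.127 -0.053  0.036] shift [ 0.0577 -0.4409  0.1709] turn 0.0 F [-1.13  1.66 -0.8 ] gap 0.551
x55 head cc 0.950 dx -0.09 dy -1.09 rise 3.9 mm
x55 neck+flange cc 0.960 dx -0.08 dy -0.97 rise 3.5 mm
x55 all cc 0.954 dx -0.11 dy -1.04 rise 3.7 mm
y55 head cc 0.937 dx 0.09 dy -1.30 rise 4.6 mm
y55 neck+flange cc 0.955 dx 0.05 dy -0.93 rise 3.3 mm
y55 all cc 0.944 dx 0.07 dy -1.08 rise 3.9 mm
y115 head cc 0.763 dx -0.11 dy -1.63 rise 5.9 mm
y115 neck+flange cc 0.921 dx 0.24 dy -0.67 rise 2.4 mm
y115 all cc 0.893 dx 0.21 dy -0.80 rise 2.9 mm
xm115 head cc 0.834 dx 0.07 dy -1.53 rise 5.4 mm
xm115 neck+flange cc 0.933 dx 0.05 dy -0.99 rise 3.5 mm
xm115 all cc 0.912 dx 0.04 dy -1.22 rise 4.3 mm
[303.7 241.8] [  5   5  15  20 157]
[304.1 241.7] [  6   5  14  19 152]
```

View pics/z.png

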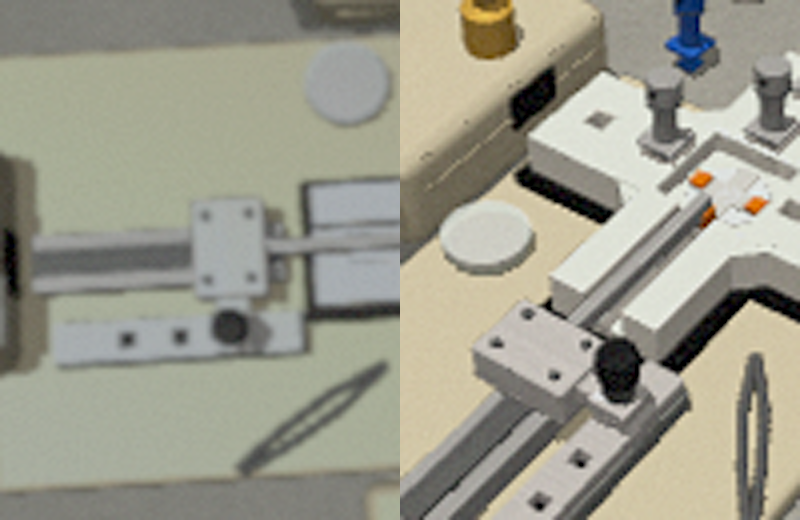

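The carriage stands as it did at the start: knob centroid within 0.4 px, plunger home, and the arm is clear. Handing in.

```bash
python3 -c "
from rig import job; print(job.sign_off())"
```

```text
the job is handed in; nothing more can be done
None
```

I've handed the job in: all four posts held their tug, and the carriage is back at the innermost hole. It took about 34 s of the 210 s allowed.

- **Carriage out:** I drew it back to the outermost hole. The side picture showed the knob at its home height there, so the plunger had dropped in.
- **Posts:** four steel posts were present, at +x 55, -y 55, -y 115 and -x 115 mm. I tugged each to about 12 N. None came out, so nothing went into the tray, and the blue look-alikes were not touched.
- **Carriage in:** it is back at the innermost hole. The knob's centroid in the last side picture is within 0.4 px of where it started, so the plunger is home. The arm is clear of everything.

Two readings were less certain than the rest:

- **Force:** single wrist-force readings scattered by about 1 N. One read 14.2 N on the -x 115 post, between readings of 12.2 and 12.8 N. That post measured about 4 to 5 mm proud, so I take the peak as noise and not an overpull.
- **Height:** the side pictures put three posts about 3.5 to 5.5 mm proud, a little under the 5 to 6 mm expected at 12 N. The -y 115 post is less certain, at about 2.4 to 6.7 mm depending on the part measured and the shadow. All of these are inside the 2 to 9 mm window.

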